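# Put a print under the studio press

### The job

On the painter's desk stands a small green screw press whose bed, carrying a print block, is drawn out to the side. With a fingertip push the orange plate at the bed's end until the bed is fully home under the press, and only then turn the spoked wheel on top clockwise (seen from above), by pushing on its spokes, as far as it goes, so that the steel platen bears on the block. Nothing needs gripping: only push, lift nothing, do not touch the print block with the fingers, and leave the other things on the desk where they are.

Things in the scene. Friction and masses are not known exactly. Their poses are not given: they have to be found in the camera images.
- press: Fixed press, green base 240 x 300 x 20 mm; origin at the centre of its underside, z up, on the wheel's axis. Its y axis runs along the bed: drawn out to +y, home to -y. Two columns (x = +-100 mm) carry a green beam 240 x 50 mm along x, top at z = 190 mm, with nuts 8 mm high, 30 mm across, over the columns and a 12 mm brass collar in the middle. Place and yaw vary.
- bed (a joint): Sliding bed (aluminium slab 124 x 285 mm, top 42 mm above the desk), m: 0 = drawn fully out (always so at the start), 0.110 = fully home, against its stop. It moves along the press's -y, and needs about 2.5 N of push plus 8 N per m/s; it stays where it is left.
- push_plate (a point): Centre of the outer face of the orange upright plate at the bed's +y end, 64.5 mm above the desk; moves with the bed. Plate 60 mm wide (along the press's x), 10 mm thick, 42 to 87 mm above the desk; the face looks to the press's +y and the space outside it is free. Face 295 mm from the wheel axis with the bed out, 185 mm when home.
- wheel (a joint): Wheel angle, rad: grows clockwise seen from above, from 0 (platen up) to the stop at 2.60; starts between 0 and 0.6. Stiff, about 0.22 N m (3 N at a spoke), and stays where it is left. Each rad lowers the platen 4.6 mm; it bears on the block from about 2.57, and when let go the wheel may spring back by a few hundredths.
- wheel_hub (a point): Centre of the wheel, on its vertical axis, at the spokes' height, 225 mm above the desk. Four level round steel spokes, 12 mm thick, 90 degrees apart, no rim, each with a ball 26 mm across centred 100 mm from the axis. The hub is 48 mm across and stands 21 mm above the spokes' centre lines; these lie 35 mm above the beam's top.
- red_ball (a point): Centre of the red ball at the end of one of the four spokes (the other three balls are black); turns with the wheel. The direction from wheel_hub to it is that spoke's direction.
- platen: Steel pressing plate 130 x 110 x 16 mm under the beam, which the wheel lowers; its underside is 78.9 mm above the desk at wheel angle 0. Origin at the press's origin when fully up, moves straight down with the wheel.
- block: The print block, loose on the bed, 90 x 80 x 25 mm, wooden base, terracotta-coloured plate and paper on top; origin at the centre of its underside, 42 mm above the desk. It rides on the bed to under the platen; only the platen may press it.
- ink_jar: Bystander: small ink jar, blue cap, 56 mm across, 70 mm tall; origin under its centre.
- ink_can: Bystander: ink can with a yellow label, 66 mm across, 85 mm tall; origin under its centre.
- cup: Bystander: blue cup without a handle, 76 mm across at its rim, 90 mm tall; origin under its centre.
- medium: Bystander: amber bottle, 52 mm across, 130 mm tall; origin under its centre.
- brayer: Bystander: ink roller lying on the desk, 100 x 160 mm, up to 34 mm high; origin on the desk under its black roller.
- tube_red: Bystander: red paint tube lying on the desk, 105 x 30 x 18 mm; origin under its middle.
- tube_blue: Bystander: blue paint tube lying on the desk, 105 x 30 x 18 mm; origin under its middle.
Things that resemble listed ones, but are neither listed nor needed, are in the scene too. Of the things like the block, leave any that is blue, pink or red; of the rest the larger one is meant.

How it is judged (in metres and radians):
On the way, in this order (a step that is already met when the one before it is completed fails the run):
1. the bed is fully home, the wheel not yet screwed down (value of joint bed above 0.105 m and value of joint wheel below 1 rad and horizontal distance between block and wheel_hub below 0.02 m), for 0.2 s.
2. the wheel is turned to its stop and the platen bears on the block (value of joint bed above 0.105 m and value of joint wheel above 2.45 rad and contact force between platen and block above 3 N), for 0.2 s.
At the end, for the whole second after the job is handed in: The bed is home within 5 mm, the wheel is turned to within 0.15 rad of its stop, the platen bears on the block with more than 3 N, the block lies at rest and level with its centre within 20 mm of the wheel's axis (all of step 2 and horizontal distance between block and wheel_hub below 0.02 m and linear speed of block below 0.01 m/s and angle between block's own z axis and vertical below 0.05 rad); the robot touches nothing.
It fails at once if the wheel was screwed down (beyond 1.0 rad) before the bed was home (value of joint wheel above 1 rad and value of joint bed below 0.1 m).
It fails at once if the fingers touched the print block (more than 0.5 N) (contact force between the fingers and block above 0.5 N).
It fails at once if the print block was lifted (10 mm) or tipped (height (world z) of block above 0.052 m or angle between block's own z axis and vertical above 0.2 rad).
It fails at once if a bystander was moved more than 25 mm or lifted (distance of any of ink_jar, ink_can, cup, medium, brayer, tube_red, tube_blue from where it was at the start of the episode above 0.025 m or height (world z) of any of ink_jar, ink_can, cup, medium, brayer, tube_red, tube_blue above 0.015 m).
It fails at once if a standing bystander was tipped over (angle between any of ink_jar, ink_can, cup, medium's own z axis and vertical above 0.4 rad).
It also fails if it takes over 56 s, if anything falls off the work surface, if the arm or the gripper's body presses on something with over 40 N, if the wrist force passes 120 N, or if a joint passes its speed limit or range.

### The arm

A 7-joint arm with a two-finger parallel gripper is mounted at the origin on the work surface. World frame = base frame: x ahead of the robot, y to its left, z up, the work surface at z = 0. Lengths are in mm, angles in rad, forces in N, time in s.
With the tool pointing down it reaches from about 400 to 875 mm from the base axis. Payload 4.4 kg.
Tool frame: the origin (TCP) lies on the centre line of the jaws, within the pads' length; the fingertips stand 14 mm ahead of it and the grasp point (between the pads) lies 5 mm behind it (tips_ahead is the distance from the TCP to the fingertips, in mm); z points along the fingers, y is the line along which they close (so a half turn about z gives the same grasp; the last joint's range is limited). The gripper opens to 85 mm and grips with 20 to 120 N. Pads are 22 mm wide; open, the fingers measure 114 mm over their backs; the gripper's body (76 mm by 85 mm) begins 54 mm behind the grasp point. The pads swing forward as they close: fully open they stand 13 mm farther back than shut.
Start: joints at [1.218, 0.628, 0.038, 1.517, -0.027, 0.996, -0.02], TCP at [183.902, -623.456, 245.313] pointing down, gripper open.
Joint ranges: [-3.06, 3.06], [-0.37, 2.12], [-1.25, 1.32], [0.18, 2.47], [-1.1, 4.24], [0.23, 1.98], [-2.94, 2.94]. Speed limits (rad/s): [2.57, 2.57, 3.14, 3.14, 3.14, 3.14, 3.14].

### API

Orientations are given as [roll, pitch, yaw] about the fixed x, y, z axes, in that order (R = Rz(yaw) Ry(pitch) Rx(roll)).
In Python, from cell import * gives the robot as it stands.
- The arm moves only by the tool move_arm, never from a script. Its argument "rows" is text: rows parted by semicolons, each of 7 numbers parted by spaces: the shift along the tool's x, y, z scaled (see below), then the turn, a rotation vector about the tool's x, y, z scaled (see below), then the closure, from -1 (fully open) to 1 (shut). A call has 1 to 12 rows; each row is the pose to reach, as a shift and turn from the pose commanded when the call began, along the tool's axes at that moment; what a row does not reach only later rows make up. The controller multiplies each number of a shift by 0.3 m and each number of a turn by pi/2 rad. A row lasts 1/12 s, in which the tool goes at most 41.7 mm and 7.16 degrees, less where a joint would pass 70% of its speed; a pose out of reach is approached as far as the arm can. A call with a number of a shift or a turn outside -1 to 1 is refused whole. A call with a gripper value outside its range is refused whole. The fingers move at their own pace and stop on an object; the grip force is fixed at half the most. Time passes only in rows, so rows that repeat a pose let the fingers close. It gives the time, the measured TCP pose, the force, the opening and the grip force at its end, in the units of the state.
- read_state(): the state, without advancing time (a new reading comes with each control period).
- get_image(name): name is "side" or "top" or "wrist"; returns a dict with "img" (400x640x3 uint8, red, green, blue), "vfov" (degrees; the focal length in pixels is half the picture's height over the tangent of half this angle, whatever the lens; pixels are square), "cx", "cy" (the principal point, pixels), "extrinsics" (4x4, takes a point from camera to world coordinates); the wrist camera has in their place "T_tool_cam" (4x4, takes a point from camera to tool coordinates, whose origin is the TCP and whose axes are the flange's). Camera axes: x right, y up, looking along -z (the intrinsics and any distortion apply to the point x, -y, -z); pixel columns grow to the right and rows downward; lengths in mm; the calibration is good to about 2 mm. A picture is of the moment at which its call begins: read the wrist's pose just before it. There is no depth.
- finish_job(): hands the job in; it is judged then, once.
The state is a dict: "clock": time; "qpos": joint angles; "qd": joint speeds; "tau": joint torques, N m; "eef_pos": TCP position; "tool_rot": TCP orientation; "force": force on the tool from outside, world axes, zero at the start; "torque": the same for the moment, N m; "width": finger opening in mm; "gripper_force": force on a finger pad.
Only numpy, scipy, OpenCV 4.12 (cv2) and the standard library are available. Lean on these libraries where they do the work, as an engineer would, in place of code of your own. Each camera call takes 0.05 s, during which the arm holds its last target. There are 200 camera calls.

## Working session

There is one attempt and no reset: what is moved stays moved. The work goes in short steps, Python scripts to look and compute and a tool call to move; the robot and the scene stay as the last step left them, time stands still between calls to the robot, and variables do not carry over. Pictures are saved under pics/ and viewed, at most 10 in all, crops included, and the job is handed in when it is done.

Besides the shell and the picture viewer there is one more tool, called after "Request:" as name(argument=value, ...), one argument or row to a line, values as JSON. move_arm: Moves the arm, as the interface text tells. Its arguments: {"type":"object","properties":{"rows":{"type":"string"}},"required":["rows"]}

```bash
mkdir -p pics
python3 - <<'E'
from cell import *
import cv2,numpy as np
s=read_state();print(s)
for n in("top","side"):
    d=get_image(n);cv2.imwrite(f"pics/{n}0.png",d["img"][:,:,::-1]);print(n,d["vfov"],d["cx"],d["cy"],d["extrinsics"],[k for k in d])
E
```

```text
{'clock': 0.0, 'qpos': array([ 1.21822357,  0.62931786,  0.03843114,  1.5183849 , -0.02700943,
        0.99630512, -0.02000252]), 'qd': array([-0.00096794, -0.0009215 , -0.0020772 ,  0.00038019,  0.00063311,
       -0.00225861, -0.00065253]), 'tau': array([ 3.74409547e-04, -5.63401794e+01,  1.22629378e+00, -1.93443149e+01,
        1.10343058e-02,  1.05555952e-02, -1.96609670e-05]), 'eef_pos': array([ 183.72225582, -622.86140185,  244.40178149]), 'tool_rot': array([-3.13969496e+00,  9.76365903e-06,  2.86773483e-01]), 'force': array([-0.27379791, -0.43940427, -0.16726359]), 'torque': array([ 0.01331723, -0.0185545 ,  0.00813327]), 'gripper_force': 0.0, 'width': 85.42264695219136}
top 44.86050517540107 321.1904506660439 199.46881259191494 [[ 6.03121404e-04  9.97795847e-01 -6.63557322e-02  3.89337745e+02]
 [-9.99948947e-01  1.27106379e-03  1.00243270e-02  4.25987884e+01]
 [ 1.00865742e-02  6.63462987e-02  9.97745674e-01  1.43351434e+03]
 [ 0.00000000e+00  0.00000000e+00  0.00000000e+00  1.00000000e+00]] ['img', 'vfov', 'cx', 'cy', 'extrinsics']
side 46.89215787855489 319.04883229299355 195.48007204944943 [[-7.63185217e-01  5.13984141e-01 -3.91623069e-01 -1.03176890e+02]
 [-6.46094685e-01 -5.97136499e-01  4.75383697e-01  7.12248774e+02]
 [ 1.04872530e-02  6.15831393e-01  7.87808170e-01  1.27497848e+03]
 [ 0.00000000e+00  0.00000000e+00  0.00000000e+00  1.00000000e+00]] ['img', 'vfov', 'cx', 'cy', 'extrinsics']
```

View pics/top0.png

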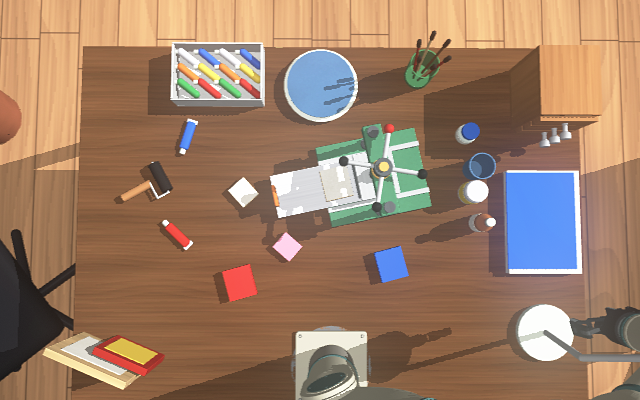

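View pics/side0.png

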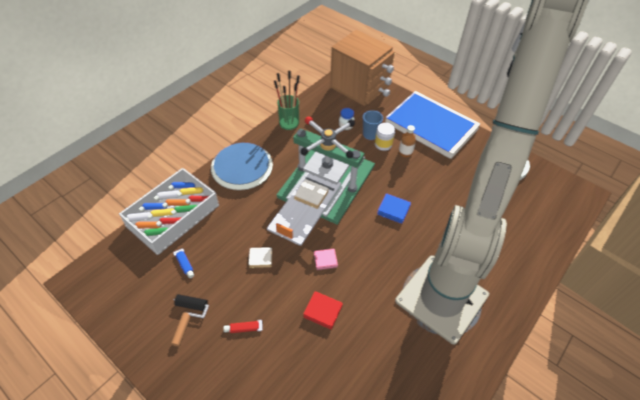

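Run:
```python
import cv2
a=cv2.imread("pics/top0.png")[115:235,220:440];b=cv2.imread("pics/side0.png")[105:255,250:400]
cv2.imwrite("pics/tc.png",cv2.resize(a,None,fx=3.6,fy=3.6,interpolation=cv2.INTER_CUBIC))
cv2.imwrite("pics/sc.png",cv2.resize(b,None,fx=4,fy=4,interpolation=cv2.INTER_CUBIC))
```

```text
(no output)
```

View pics/tc.png

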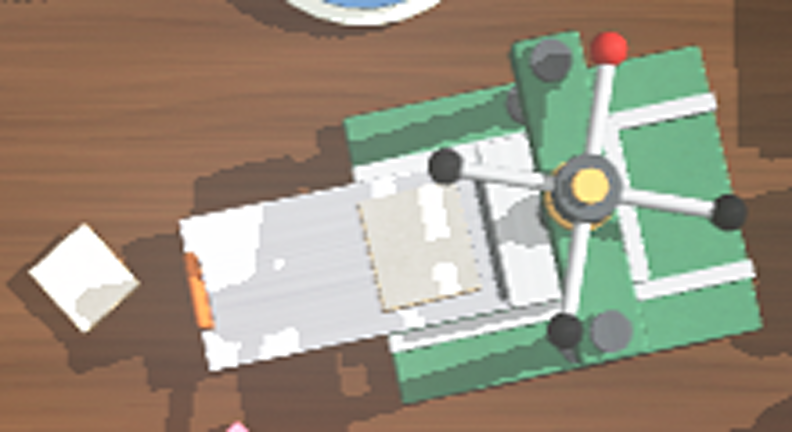

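View pics/sc.png

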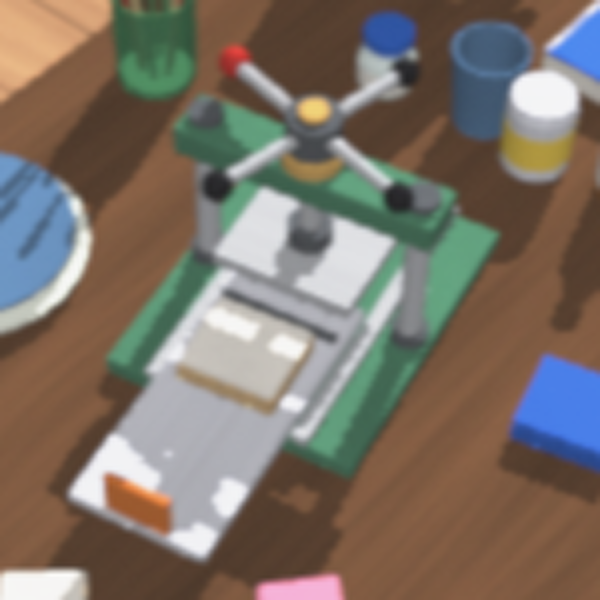

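```bash
cat > h.py <<'E'
from cell import *
import cv2,numpy as np
from scipy.optimize import least_squares
def proj(d,P):
    E=np.array(d["extrinsics"]);q=(np.atleast_2d(P)-E[:3,3])@E[:3,:3]
    f=200/np.tan(np.radians(d["vfov"]/2))
    return np.c_[d["cx"]+f*q[:,0]/-q[:,2], d["cy"]+f*-q[:,1]/-q[:,2]]
def press(p,local):
    c,s=np.cos(p[2]),np.sin(p[2]);L=np.atleast_2d(np.array(local,float)).copy()
    xy=L[:,:2]@np.array([[c,s],[-s,c]])+p[:2]
    return np.c_[xy,L[:,2]]
def balls(p): # p[3] = world dir of red spoke
    a=p[3]+np.arange(4)*np.pi/2
    return np.c_[p[0]+100*np.cos(a),p[1]+100*np.sin(a),np.full(4,225.)]
E
python3 - <<'E'
from h import *
T=get_image("top");S=get_image("side")
t=lambda a:np.array(a)/3.6+[219.6,114.6]; s=lambda a:np.array(a)/4+[249.6,104.6]
bt=t([(609,47),(446,165),(565,331),(728,211)]);bs=s([(235,61),(217,186),(400,198),(404,72)])
corn=[(120,150,20),(-120,150,20),(-120,-150,20),(120,-150,20)]
ct=t([(345,117),(400,404),(762,327),(703,47)])
cs=s([(108,360),(352,473),(498,235)]);
# bed end corners out: y=285 z=42
be=[(62,285,42),(-62,285,42)];bet=t([(180,220),(210,370)]);bes=s([(70,495),(207,558)])
pl=[(30,295,87),(-30,295,87)]
pls=s([(106,478),(170,510)])
def res(p,sep=False):
    r=[proj(T,balls(p))-bt,proj(S,balls(p))-bs,proj(T,press(p,corn))-ct,proj(S,press(p,corn[:3]))-cs,proj(T,press(p,be))-bet,proj(S,press(p,be))-bes]
    return r if sep else np.concatenate(r).ravel()
o=least_squares(res,[620,-60,0.2,0],loss="soft_l1")
p=o.x;print(p)
for r in res(p,True):print(r.round(1).tolist())
print("plate top face corners resid side",proj(S,press(p,pl))-pls)
# triangulate each ball freely
for i in range(4):
    q=least_squares(lambda P:np.r_[(proj(T,P)-bt[i])[0],(proj(S,P)-bs[i])[0]],[600,0,200]);print(q.x.round(),q.cost.round(2))
print("faceOut",press(p,[(0,295,64.5)]),"home",press(p,[(0,185,64.5)]))
E
```

```text
[ 5.51087429e+02 -1.22565232e+02  2.06148551e-01 -1.59939287e-01]
[[-0.7, 0.8], [-0.7, 0.4], [-0.5, -0.1], [-0.5, 0.4]]
[[-0.2, 0.6], [0.2, 0.4], [-0.3, 0.2], [0.3, 0.4]]
[[-1.1, 0.0], [0.3, 0.2], [0.0, 0.7], [-1.3, -0.9]]
[[-1.0, -0.3], [-0.1, -1.0], [0.6, -0.5]]
[[2.9, -1.0], [3.1, -0.6]]
[[1.4, -2.6], [0.5, -2.6]]
plate top face corners resid side [[-1.75636114 -0.09935207]
 [-1.15755289 -0.33038195]]
[ 652. -140.  225.] 0.03
[569. -25. 224.] 0.02
[ 452. -108.  225.] 0.0
[ 536. -222.  225.] 0.02
faceOut [[490.70342888 166.18859469  64.5       ]] home [[513.21949683  58.51767622  64.5       ]]
```

```bash
cat >> h.py <<'E'
P0=None
def where(p):
    s=read_state();e=s["eef_pos"];c,sn=np.cos(p[2]),np.sin(p[2]);d=e[:2]-p[:2]
    print("t",round(s["clock"],2),"pos",e.round(1),"rot",s["tool_rot"].round(3),"press xy",(d@np.array([[c,-sn],[sn,c]])).round(1),"F",s["force"].round(1),"w",round(s["width"]))
E
python3 - <<'E'
from h import *
T=get_image("top");S=get_image("side")
t=lambda a:np.array(a)/3.6+[219.6,114.6]; s=lambda a:np.array(a)/4+[249.6,104.6]
bt=t([(609,47),(446,165),(565,331),(728,211)]);bs=s([(235,61),(217,186),(400,198),(404,72)])
corn=[(120,150,20),(-120,150,20),(-120,-150,20),(120,-150,20)]
ct=t([(345,117),(400,404),(762,327),(703,47)]);cs=s([(108,360),(352,473),(498,235)])
be=[(62,295,42),(-62,295,42)];bet=t([(180,220),(210,370)]);bes=s([(70,495),(207,558)])
pl=[(30,295,87),(-30,295,87)];pls=s([(106,478),(170,510)])
def res(p,sep=False):
    r=[proj(T,balls(p))-bt,proj(S,balls(p))-bs,proj(T,press(p,corn))-ct,proj(S,press(p,corn[:3]))-cs,proj(T,press(p,be))-bet,proj(S,press(p,be))-bes,proj(S,press(p,pl))-pls]
    return r if sep else np.concatenate(r).ravel()
p=least_squares(res,[620,-60,0.2,0],loss="soft_l1").x;print(p)
for r in res(p,True):print(r.round(1).tolist())
np.save("p.npy",p);where(p)
for z in(0,30):
  f=lambda X:(proj(T,[X[0],X[1],z])-t([140,280]))[0]
  q=least_squares(f,[450,200]).x;print("decoy corner",z,q)
  d=q-p[:2];c,s_=np.cos(p[2]),np.sin(p[2]);print(c*d[0]+s_*d[1],-s_*d[0]+c*d[1])
E
```

```text
[ 5.51271614e+02 -1.23694089e+02  2.10052699e-01 -1.60387061e-01]
[[-0.2, 0.7], [-0.2, 0.4], [-0.1, -0.2], [-0.0, 0.4]]
[[0.0, 0.4], [0.4, 0.1], [-0.1, 0.0], [0.5, 0.2]]
[[-0.9, 0.2], [0.9, 0.3], [0.5, 0.4], [-1.1, -1.1]]
[[-0.7, -0.4], [0.3, -1.3], [0.6, -0.9]]
[[-0.1, -0.0], [0.3, 0.4]]
[[0.2, -0.4], [-0.5, -0.4]]
[[-1.3, -0.2], [-0.6, -0.5]]
t 0.3 pos [ 183.8 -623.3  245. ] rot [-3.141  0.     0.287] press xy [-463.5 -412. ] F [-0.1 -0.4 -0.9] w 85
decoy corner 0 [505.50471072 214.08960882]
25.670822463805827 339.9021103070338
decoy corner 30 [503.07361612 210.50071928]
22.544838968325976 336.89901586018016
```

Request:
move_arm(
  rows="0 0 -0.35 0 0 0.049 1;0 0 -0.35 0 0 0.049 1;0 0 -0.35 0 0 0.049 1;0 0 -0.35 0 0 0.049 1;0 0 -0.35 0 0 0.049 1",
)

```text
clock: 0.72
eef_pos: [184.1, -624.0, 352.0]
tool_rot: [3.138, -0.0, 0.21]
force: [-0.6, -1.1, -1.0]
width: 25.7
gripper_force: 0.0
```

Request:
move_arm(
  rows="1 -0.5 0 0 0 0 1;1 -0.5 0 0 0 0 1;1 -0.5 0 0 0 0 1;1 -0.5 0 0 0 0 1;1 -0.5 0 0 0 0 1;1 -0.5 0 0 0 0 1;1 -0.5 0 0 0 0 1;1 -0.5 0 0 0 0 1;1 -0.5 0 0 0 0 1;1 -0.5 0 0 0 0 1",
)

```text
clock: 1.55
eef_pos: [448.6, -410.4, 348.4]
tool_rot: [-3.138, 0.001, 0.217]
force: [-0.4, -0.4, -0.8]
width: -0.0
gripper_force: 0.0
```

Request:
move_arm(
  rows="0.5 -1 0 0 0 0 1;0.5 -1 0 0 0 0 1;0.5 -1 0 0 0 0 1;0.5 -1 0 0 0 0 1;0.5 -1 0 0 0 0 1;0.5 -1 0 0 0 0 1;0.5 -1 0 0 0 0 1;0.5 -1 0 0 0 0 1;0.5 -1 0 0 0 0 1;0.5 -1 0 0 0 0 1",
)

```text
clock: 2.38
eef_pos: [529.9, -87.7, 349.3]
tool_rot: [-3.141, 0.002, 0.214]
force: [0.6, 0.1, -0.4]
width: 0.0
gripper_force: 0.0
```

Request:
move_arm(
  rows="0 -0.96 0 0 0 0 1;0 -0.96 0 0 0 0 1;0 -0.96 0 0 0 0 1;0 -0.96 0 0 0 0 1;0 -0.96 0 0 0 0 1;0 -0.96 0 0 0 0 1;0 -0.96 0 0 0 0 1;0 -0.96 0 0 0 0 1;0 -0.96 0 0 0 0 1;0 -0.96 0 0 0 0 1",
)

```text
clock: 3.22
eef_pos: [471.0, 189.0, 349.7]
tool_rot: [3.139, 0.001, 0.206]
force: [-0.4, -0.9, 0.5]
width: -0.3
gripper_force: 0.0
```

Run:
```python
from h import *
where(np.load("p.npy"))
d=get_image("wrist");cv2.imwrite("pics/w1.png",d["img"][:,:,::-1]);print(d["vfov"],d["cx"],d["cy"],d["T_tool_cam"])
```

```text
t 3.22 pos [471.  189.  349.7] rot [3.139e+00 1.000e-03 2.060e-01] press xy [-13.3 322.5] F [-0.4 -0.9  0.5] w 0
68.81121642723335 323.2818302224168 202.98593431154862 [[-2.48839582e-04  9.55334512e-01  2.95526492e-01  7.51316672e+01]
 [ 9.99998947e-01 -1.84717194e-04  1.43914688e-03  1.34563561e-01]
 [ 1.42945551e-03  2.95526539e-01 -9.55333461e-01 -1.27362440e+02]
 [ 0.00000000e+00  0.00000000e+00  0.00000000e+00  1.00000000e+00]]
```

View pics/w1.png

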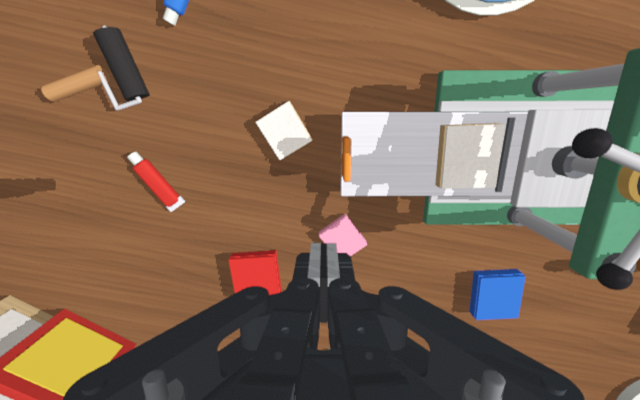

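Request:
move_arm(
  rows="0 0 0.945 0 0 0 1;0 0 0.945 0 0 0 1;0 0 0.945 0 0 0 1;0 0 0.945 0 0 0 1;0 0 0.945 0 0 0 1;0 0 0.945 0 0 0 1;0 0 0.945 0 0 0 1;0 0 0.945 0 0 0 1;0 0 0.945 0 0 0 1;0 0 0.945 0 0 0 1",
)

```text
clock: 4.1
eef_pos: [471.9, 191.1, 68.3]
tool_rot: [3.141, -0.002, 0.208]
force: [0.1, -0.1, 0.7]
width: 0.1
gripper_force: 0.0
```

Run:
```python
from h import *
where(np.load("p.npy"))
```

```text
t 4.1 pos [471.9 191.1  68.3] rot [ 3.141e+00 -2.000e-03  2.080e-01] press xy [-12.  324.5] F [ 0.1 -0.1  0.7] w 0
```

Request:
move_arm(
  rows="0 0.02 0 0 0 0 1;0 0.04 0 0 0 0 1;0 0.06 0 0 0 0 1;0 0.09 0 0 0 0 1;0 0.12 0 0 0 0 1;0 0.15 0 0 0 0 1;0 0.18 0 0 0 0 1;0 0.21 0 0 0 0 1;0 0.24 0 0 0 0 1;0 0.27 0 0 0 0 1;0 0.3 0 0 0 0 1;0 0.33 0 0 0 0 1",
)

```text
clock: 5.1
eef_pos: [491.3, 94.4, 66.7]
tool_rot: [-3.141, -0.0, 0.21]
force: [1.6, 2.9, 1.3]
width: -0.1
gripper_force: 1.7
```

Request:
move_arm(
  rows="0 0.02 0 0 0 0 1;0 0.03 0 0 0 0 1;0 0.04 0 0 0 0 1;0 0.05 0 0 0 0 1;0 0.05 0 0 0 0 1;0 0.05 0 0 0 0 1",
)

```text
clock: 5.6
eef_pos: [493.2, 79.7, 66.6]
tool_rot: [3.141, 0.002, 0.209]
force: [0.8, -0.8, 0.2]
width: -0.1
gripper_force: 0.0
```

Run:
```python
from h import *
where(np.load("p.npy"))
```

```text
t 5.6 pos [493.2  79.7  66.6] rot [3.141e+00 2.000e-03 2.090e-01] press xy [-14.4 211. ] F [ 0.8 -0.8  0.2] w 0
```

Request:
move_arm(
  rows="0 0.01 0 0 0 0 1;0 0.02 0 0 0 0 1;0 0.03 0 0 0 0 1;0 0.035 0 0 0 0 1;0 0.04 0 0 0 0 1;0 0.045 0 0 0 0 1;0 0.05 0 0 0 0 1",
)

```text
clock: 6.18
eef_pos: [495.8, 67.8, 66.6]
tool_rot: [-3.139, 0.002, 0.211]
force: [-5.6, 10.3, 1.0]
width: 0.1
gripper_force: 5.6
```

Run:
```python
from h import *
where(np.load("p.npy"))
```

```text
t 6.18 pos [495.8  67.8  66.6] rot [-3.139e+00  2.000e-03  2.110e-01] press xy [-14.3 198.9] F [-5.6 10.3  1. ] w 0
```

Request:
move_arm(
  rows="0 0.01 0 0 0 0 1;0 0.015 0 0 0 0 1;0 0.015 0 0 0 0 1;0 0.015 0 0 0 0 1",
)

```text
clock: 6.52
eef_pos: [495.8, 67.8, 66.7]
tool_rot: [-3.135, 0.002, 0.215]
force: [-7.7, 16.2, 1.9]
width: -0.2
gripper_force: 8.8
```

Run:
```python
from h import *
where(np.load("p.npy"))
```

```text
t 6.52 pos [495.8  67.8  66.7] rot [-3.135e+00  2.000e-03  2.150e-01] press xy [-14.3 198.8] F [-7.7 16.2  1.9] w 0
```

Request:
move_arm(
  rows="0 -0.1 0 0 0 0 1;0 -0.13 0 0 0 0 1;0 -0.13 -0.14 0 0 0 1;0 -0.13 -0.28 0 0 0 1;0 -0.13 -0.42 0 0 0 1;0 -0.13 -0.56 0 0 0 1;0 -0.13 -0.7 0 0 0 1;0 -0.13 -0.84 0 0 0 1;0 -0.13 -0.95 0 0 0 1;0 -0.13 -0.95 0 0 0 1",
)

```text
clock: 7.35
eef_pos: [494.2, 99.9, 359.5]
tool_rot: [3.141, -0.016, 0.208]
force: [1.8, 0.9, 0.3]
width: 0.2
gripper_force: 0.0
```

Run:
```python
from h import *
where(np.load("p.npy"))
d=get_image("side");b=d["img"][105:255,250:400,::-1]
w=get_image("wrist")["img"][:,:,::-1]
b=cv2.resize(b,(400,400),interpolation=cv2.INTER_CUBIC)
cv2.imwrite("pics/h2.png",np.hstack([b,cv2.resize(w,(400,250))[[*range(250)]+[249]*150]]))
```

```text
t 7.35 pos [494.2  99.9 359.5] rot [ 3.141 -0.016  0.208] press xy [ -9.2 230.5] F [1.8 0.9 0.3] w 0
```

View pics/h2.png

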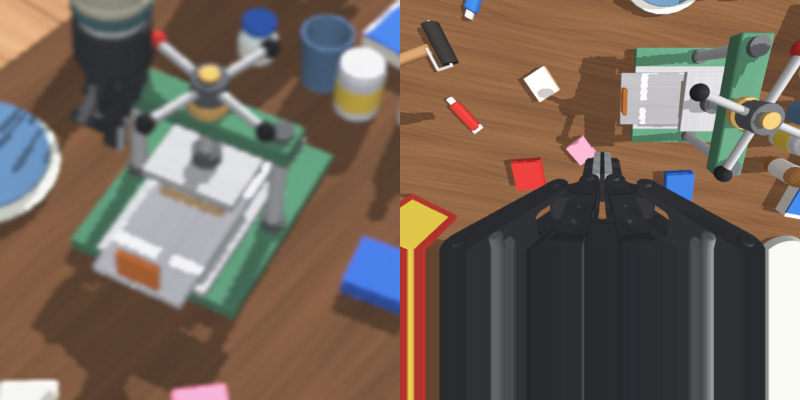

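Request:
move_arm(
  rows="-0.04 0.14 0 0 0 0 1;-0.04 0.28 0 0 0 0 1;-0.04 0.42 0 0 0 0 1;-0.04 0.56 0 0 0 0 1;-0.04 0.58 0 0 0 0 1;-0.04 0.58 0 0 0 0 1;-0.04 0.58 0 0 0 0 1",
)

```text
clock: 8.03
eef_pos: [513.8, -73.3, 350.3]
tool_rot: [-3.14, 0.003, 0.208]
force: [-0.1, 1.4, 0.1]
width: 0.2
gripper_force: 0.0
```

Run:
```python
from h import *
where(np.load("p.npy"))
```

```text
t 8.03 pos [513.8 -73.3 350.3] rot [-3.14e+00  3.00e-03  2.08e-01] press xy [-26.2  57.1] F [-0.1  1.4  0.1] w 0
```

Request:
move_arm(
  rows="0 0 0.1 0 0 0 1;0 0 0.2 0 0 0 1;0 0 0.3 0 0 0 1;0 0 0.4 0 0 0 1;0 0 0.423 0 0 0 1;0 0 0.423 0 0 0 1;0 0 0.423 0 0 0 1",
)

```text
clock: 8.62
eef_pos: [515.0, -71.9, 225.5]
tool_rot: [-3.141, -0.0, 0.212]
force: [0.8, -0.2, -0.0]
width: -0.3
gripper_force: 0.0
```

```bash
cat > arc.py <<'E'
from h import *
import sys
# shifts (tool units) from commanded pose at angle a0,r0 to successive angles
def rows(x0,y0,a1,a2,n,r=62):
    for a in np.linspace(a1,a2,n): print(f"{(r*np.cos(a)-x0)/300:.3f} {-(r*np.sin(a)-y0)/300:.3f}  a={a:.2f}")
where(np.load("p.npy"))
rows(*map(float,sys.argv[1:5]),int(sys.argv[5]))
E
python3 arc.py -26 56 1.92 1.0 12
```

```text
t 8.62 pos [515.  -71.9 225.5] rot [-3.141 -0.     0.212] press xy [-24.7  58.3] F [ 0.8 -0.2 -0. ] w 0
0.016 -0.008  a=1.92
0.032 -0.013  a=1.84
0.049 -0.017  a=1.75
0.066 -0.019  a=1.67
0.084 -0.020  a=1.59
0.101 -0.020  a=1.50
0.118 -0.018  a=1.42
0.135 -0.014  a=1.33
0.152 -0.010  a=1.25
0.168 -0.003  a=1.17
0.183 0.004  a=1.08
0.198 0.013  a=1.00
```

Request:
move_arm(
  rows="0.016 -0.008 0 0 0 0 1;0.032 -0.013 0 0 0 0 1;0.049 -0.017 0 0 0 0 1;0.066 -0.019 0 0 0 0 1;0.084 -0.02 0 0 0 0 1;0.101 -0.02 0 0 0 0 1;0.118 -0.018 0 0 0 0 1;0.135 -0.014 0 0 0 0 1;0.152 -0.01 0 0 0 0 1;0.168 -0.003 0 0 0 0 1;0.183 0.004 0 0 0 0 1;0.198 0.013 0 0 0 0 1",
)

```text
clock: 9.62
eef_pos: [571.8, -64.6, 224.1]
tool_rot: [-3.14, 0.005, 0.209]
force: [-5.3, 0.8, 0.7]
width: 0.1
gripper_force: 2.2
```

```bash
python3 arc.py 33.5 52.2 0.9 -0.2 12
```

```text
t 9.62 pos [571.8 -64.6 224.1] rot [-3.14   0.005  0.209] press xy [32.4 53.5] F [-5.3  0.8  0.7] w 0
0.017 0.012  a=0.90
0.032 0.026  a=0.80
0.046 0.041  a=0.70
0.059 0.057  a=0.60
0.070 0.075  a=0.50
0.079 0.094  a=0.40
0.086 0.113  a=0.30
0.091 0.133  a=0.20
0.094 0.153  a=0.10
0.095 0.174  a=0.00
0.094 0.195  a=-0.10
0.091 0.215  a=-0.20
```

Pushing steadily (about 5 N); carry on round the arc.

Request:
move_arm(
  rows="0.017 0.012 0 0 0 0 1;0.032 0.026 0 0 0 0 1;0.046 0.041 0 0 0 0 1;0.059 0.057 0 0 0 0 1;0.07 0.075 0 0 0 0 1;0.079 0.094 0 0 0 0 1;0.086 0.113 0 0 0 0 1;0.091 0.133 0 0 0 0 1;0.094 0.153 0 0 0 0 1;0.095 0.174 0 0 0 0 1;0.094 0.195 0 0 0 0 1;0.091 0.215 0 0 0 0 1",
)

```text
clock: 10.62
eef_pos: [614.4, -121.0, 224.8]
tool_rot: [-3.14, -0.001, 0.211]
force: [-1.2, 4.5, -0.5]
width: 0.2
gripper_force: 2.0
```

```bash
python3 arc.py 60.8 -12.3 -0.28 -1.16 12
```

```text
t 10.62 pos [ 614.4 -121.   224.8] rot [-3.14e+00 -1.00e-03  2.11e-01] press xy [ 62.3 -10.5] F [-1.2  4.5 -0.5] w 0
-0.004 0.016  a=-0.28
-0.009 0.032  a=-0.36
-0.016 0.047  a=-0.44
-0.023 0.062  a=-0.52
-0.032 0.076  a=-0.60
-0.042 0.089  a=-0.68
-0.053 0.101  a=-0.76
-0.065 0.113  a=-0.84
-0.077 0.123  a=-0.92
-0.091 0.133  a=-1.00
-0.105 0.141  a=-1.08
-0.120 0.148  a=-1.16
```

Request:
move_arm(
  rows="-0.004 0.016 0 0 0 0 1;-0.009 0.032 0 0 0 0 1;-0.016 0.047 0 0 0 0 1;-0.023 0.062 0 0 0 0 1;-0.032 0.076 0 0 0 0 1",
)

```text
clock: 11.03
eef_pos: [609.5, -146.5, 225.2]
tool_rot: [3.141, -0.002, 0.21]
force: [0.1, 5.3, -0.9]
width: 0.3
gripper_force: 1.8
```

```bash
python3 arc.py 51.2 -35 -0.64 -1.08 12
```

```text
t 11.03 pos [ 609.5 -146.5  225.2] rot [ 3.141e+00 -2.000e-03  2.100e-01] press xy [ 52.2 -34.4] F [ 0.1  5.3 -0.9] w 0
-0.005 0.007  a=-0.64
-0.010 0.013  a=-0.68
-0.015 0.020  a=-0.72
-0.021 0.026  a=-0.76
-0.027 0.032  a=-0.80
-0.033 0.037  a=-0.84
-0.039 0.043  a=-0.88
-0.045 0.048  a=-0.92
-0.052 0.053  a=-0.96
-0.059 0.057  a=-1.00
-0.066 0.062  a=-1.04
-0.073 0.066  a=-1.08
```

Request:
move_arm(
  rows="-0.005 0.007 0 0 0 0 1;-0.01 0.013 0 0 0 0 1;-0.015 0.02 0 0 0 0 1;-0.021 0.026 0 0 0 0 1;-0.027 0.032 0 0 0 0 1",
)

```text
clock: 11.45
eef_pos: [604.6, -154.6, 225.3]
tool_rot: [-3.139, -0.004, 0.211]
force: [5.0, 10.5, -2.1]
width: -0.1
gripper_force: 5.6
```

```bash
python3 arc.py 43.1 -44.6 -0.83 -1.16 12
```

```text
t 11.45 pos [ 604.6 -154.6  225.3] rot [-3.139 -0.004  0.211] press xy [ 45.7 -41.4] F [ 5.  10.5 -2.1] w 0
-0.004 0.004  a=-0.83
-0.009 0.008  a=-0.86
-0.014 0.012  a=-0.89
-0.018 0.016  a=-0.92
-0.023 0.019  a=-0.95
-0.029 0.023  a=-0.98
-0.034 0.026  a=-1.01
-0.039 0.030  a=-1.04
-0.044 0.033  a=-1.07
-0.050 0.036  a=-1.10
-0.055 0.038  a=-1.13
-0.061 0.041  a=-1.16
```

Request:
move_arm(
  rows="-0.004 0.004 0 0 0 0 1;-0.009 0.008 0 0 0 0 1;-0.014 0.012 0 0 0 0 1;-0.018 0.016 0 0 0 0 1;-0.018 0.016 0 0 0 0 1;-0.018 0.016 0 0 0 0 1",
)

```text
clock: 11.95
eef_pos: [604.3, -154.9, 225.6]
tool_rot: [-3.135, -0.012, 0.216]
force: [10.6, 16.3, -5.2]
width: -0.4
gripper_force: 9.3
```

```bash
python3 arc.py 37.5 -49.4 -0.95 -1.1 4;python3 - <<'E'
from h import *
b=get_image("top")["img"][115:235,270:450,::-1];c=get_image("side")["img"][105:255,250:400,::-1]
b=cv2.resize(b,(480,320),interpolation=3);c=cv2.resize(c,(320,320),interpolation=3);cv2.imwrite("pics/h3.png",np.hstack([b,c]))
E
```

```text
t 11.95 pos [ 604.3 -154.9  225.6] rot [-3.135 -0.012  0.216] press xy [ 45.4 -41.5] F [10.6 16.3 -5.2] w 0
-0.005 0.003  a=-0.95
-0.013 0.009  a=-1.00
-0.022 0.015  a=-1.05
-0.031 0.020  a=-1.10
```

View pics/h3.png

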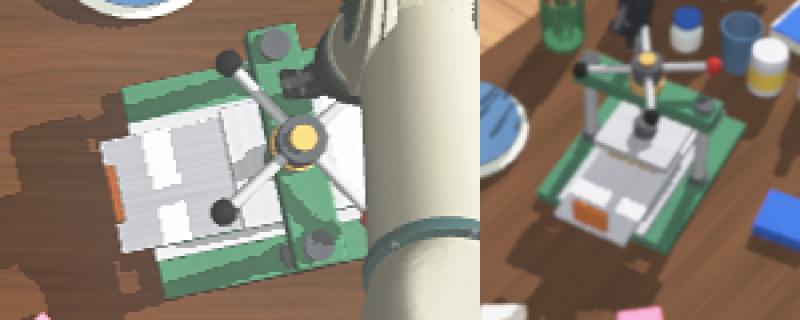

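Request:
move_arm(
  rows="0.02 -0.02 0 0 0 0 1;0.03 -0.04 0 0 0 0 1;0.045 -0.07 0 0 0 0 1;0.06 -0.1 0 0 0 0 1;0.075 -0.118 0 0 0 0 1;0.075 -0.118 0 0 0 0 1;0.075 -0.118 -0.1 0 0 0 1;0.075 -0.118 -0.2 0 0 0 1;0.075 -0.118 -0.3 0 0 0 1;0.075 -0.118 -0.4 0 0 0 1;0.075 -0.118 -0.4 0 0 0 1",
)

```text
clock: 12.97
eef_pos: [616.2, -124.9, 351.8]
tool_rot: [3.137, -0.011, 0.209]
force: [-0.4, -1.5, 0.7]
width: 0.1
gripper_force: 0.0
```

Request:
move_arm(
  rows="0 -0.13 0 0 0 0 1;0 -0.26 0 0 0 0 1;0 -0.39 0 0 0 0 1;0 -0.52 0 0 0 0 1;0 -0.65 0 0 0 0 1;0 -0.78 0 0 0 0 1;0 -0.8 0 0 0 0 1;0 -0.8 0 0 0 0 1",
)

```text
clock: 13.63
eef_pos: [562.4, 114.6, 345.1]
tool_rot: [-3.14, -0.0, 0.216]
force: [-0.6, -0.9, 0.3]
width: 0.1
gripper_force: 0.0
```

Run:
```python
from h import *
where(np.load("p.npy"))
b=get_image("top")["img"][115:235,270:450,::-1];c=get_image("side")["img"][105:255,250:400,::-1]
b=cv2.resize(b,(480,320),interpolation=3);c=cv2.resize(c,(320,320),interpolation=3);cv2.imwrite("pics/h4.png",np.hstack([b,c]))
p=np.load("p.npy");T=get_image("top")
for w in (2.0,2.1,2.2,2.25): 
  q=p.copy();q[3]-=w;print(w,((proj(T,balls(q))-[270,115])*2.667).round().tolist())
```

```text
t 13.63 pos [562.4 114.6 345.1] rot [-3.14  -0.     0.216] press xy [ 60.6 230.8] F [-0.6 -0.9  0.3] w 0
2.0 [[389.0, 198.0], [358.0, 52.0], [212.0, 81.0], [242.0, 227.0]]
2.1 [[383.0, 207.0], [367.0, 58.0], [218.0, 72.0], [233.0, 221.0]]
2.2 [[376.0, 214.0], [374.0, 65.0], [225.0, 64.0], [225.0, 214.0]]
2.25 [[372.0, 218.0], [378.0, 69.0], [229.0, 61.0], [221.0, 210.0]]
```

View pics/h4.png

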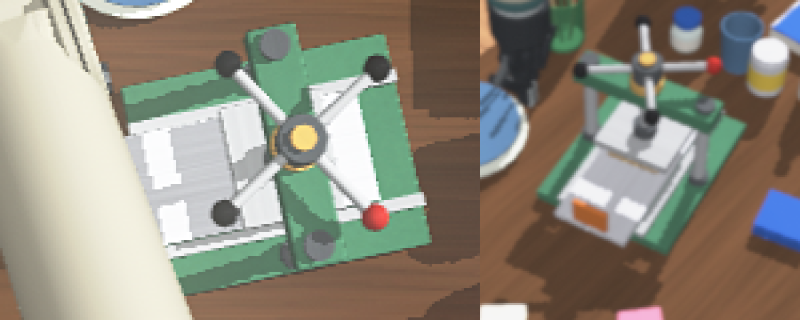

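The balls sit at (375,217), (377,68), (228,63) and (224,213). That is about 2.22 rad of turn, which matches where the finger stopped against the stop, so the wheel hasn't visibly sprung back. The bed is home and the arm is clear of everything.

```bash
python3 -c "
from cell import *
print(finish_job())"
```

```text
the job is handed in; nothing more can be done
None
```

The bed was pushed home against its stop, then the wheel was turned about 2.22 rad clockwise to its stop with no visible spring-back; the job was handed in at about 14 s with the arm clear, but no verdict came back and I had no direct reading of the platen's force on the block.

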